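Seat a plug-in module with the jig's locking lever

ROBOT

A 6-joint arm with a two-finger parallel gripper is mounted at the origin on the work surface. World frame = base frame: x ahead of the robot, y to its left, z up, the work surface at z = 0. Lengths are in m, angles in rad, forces in N, time in s.
With the tool pointing down it reaches from about 0.275 to 0.875 m from the base axis. Payload 12.5 kg.
Tool frame: the origin (TCP) lies on the centre line of the jaws, within the pads' length; the fingertips stand 8 mm ahead of it and the grasp point (between the pads) lies 11 mm behind it; y points along the fingers, x is the direction in which the jaws open and shut, and the axes are right-handed (so a half turn about y gives the same grasp; the last joint's range is limited). The gripper opens to 85 mm and grips with 20 to 120 N. Pads are 22 mm wide; open, the fingers measure 114 mm over their backs; the gripper's body (76 mm by 85 mm) begins 54 mm behind the grasp point. The pads swing forward as they close: fully open they stand 13 mm farther back than shut.
Start: joints at [1.077, 0.351, 1.652, -0, 1.139, -0.085], TCP at [0.219, 0.505, 0.239] pointing down, gripper open.
Joint ranges: [-2.75, 2.75], [-0.79, 2.1], [0.01, 2.65], [-1.57, 4.71], [0.07, 3.14], [-2.87, 2.87]. Speed limits (rad/s): [2.22, 2.22, 2.79, 3.14, 3.14, 3.14].

INTERFACE

Orientations are given as a unit quaternion [w, x, y, z].
In Python, from workcell import arm gives the robot as it stands.
- The arm moves only by the shell command python3 -m inch 'ROWS' [FORCE]. ROWS is JSON, a list of rows, each a list of 7 numbers: the shift along the tool's x, y, z normalised to -1 to 1, where 1 is 0.12 m, then the turn, a rotation vector about the tool's x, y, z normalised to -1 to 1, where 1 is pi rad, then the gripper's target within -1 to 1 (fully open at 1, half-way at 0, shut at -1). A call has 1 to 20 rows; each row shifts and turns the commanded pose from where the row before left it, along the tool's axes as they then stand; what a row does not reach is not made up. A row lasts 1/10 s, in which the tool goes at most 50 mm and 8.59 degrees, less where a joint would pass 70% of its speed; a pose out of reach is approached as far as the arm can. A call with a number of a shift or a turn outside -1 to 1 is refused whole. A call with a gripper value outside its range is refused whole. The fingers move at their own pace and stop on an object; FORCE is the grip in N (left out, the last holds). Time passes only in rows, so rows that do not move let the fingers close. It gives the time, the measured TCP pose, the force and the opening at its end, in the units of the state.
- arm.state(): the state, without advancing time (a new reading comes with each control period).
- arm.snapshot(name): name is "side" or "top"; returns the picture (400x640x3 uint8, red, green, blue); there is no depth.
- arm.camera_model(name): a dict with "camera_matrix" (3x3 intrinsics, pixels), "distortion" ([k1, k2, p1, p2, k3] as OpenCV has them; the pictures are not rectified), "pose" (4x4, takes a point from camera to world coordinates). Camera axes: x right, y up, looking along -z (the intrinsics and any distortion apply to the point x, -y, -z); pixel columns grow to the right and rows downward; lengths in m; the calibration is good to about 2 mm. A picture is of the moment at which its call begins. camera_model takes no time and is no camera call.
- arm.close_job(): hands the job in, once; it reports no verdict.
The state is a dict: "t": time; "joint_pos": joint angles; "joint_velocities": joint speeds; "joint_torque": joint torques, N m; "tcp_pos": TCP position; "tcp_rot": TCP orientation; "force": force on the tool from outside, world axes, zero at the start; "torque": the same for the moment, N m; "opening": finger opening in m.
Only numpy, scipy, OpenCV 4.12 (cv2) and the standard library are available. Lean on these libraries where they do the work, as an engineer would, in place of code of your own. Each camera call takes 0.05 s, during which the arm holds its last target.

TASK

Seat the grey module fully in the chassis with the sprung seating jig: push the carriage forward by its lever, feel for the catch and press the lever down so that the carriage stays locked by itself, without forcing it. Take your hand off and leave it locked for about three seconds, then flick the lever back up so that the carriage comes all the way back and the module stays home. Do not push the module by hand, and leave everything else on the bench alone.

Things in the scene. Friction and masses are not known exactly. Their poses are not given: they have to be found in the camera images.
- jig: seating jig fixed to the bench: base plate 12 mm thick, x -125 to +100 mm, y -230 to +230 mm; sliding carriage at its -y end, white chassis (115 x 90 mm, 90 mm high) at its +y end. Origin: underside of the base, on the ram's centre line. +y: the way the carriage pushes the module into the chassis; the lever sticks out to -x; z up. Includes carriage and lever.
- carriage (a joint): travel of the grey carriage block (96 x 56 mm, top 61 mm above the bench) along jig +y from its back stop, m; 0 = right back, at most 0.100. A spring pushes it back (3 N at 0, 5 N at 0.08), damped 25 N s/m. Its sprung ram nose (face at jig y = 77 mm with the carriage back) pushes the module with 2 to 7 N and gives way up to 48 mm once the module is home.
- lever (a joint): lever angle, rad: 0 = up (arm 0.15 rad above level, pointing to jig -x), grows as the pedal goes down. Hinge line parallel to jig y, at jig x = -52 mm, 50 mm above the bench; rides with the carriage. Friction holds it where it is left (2 N at the pedal). At about 0.10 its foot bears on the strip; down in the slot, locked, it reads about 0.30. Below 0.08 the foot is clear.
- foot (a point): tip of the blunt rubber foot under the lever's arm, 10 mm thick along jig y, 60 mm from the hinge line. It bears on a rigid steel strip on the base (top 29 mm above the bench) with one slot, 14 mm wide, 10 mm deep, in which it locks the carriage. More than 45 N of the foot on the strip (about 27 N down at the pedal) is forcing it.
- strip (a point): fixed point of the jig, where the foot stands over the strip at carriage travel 0.072, the middle of the range in which the slot can be; its axes as the jig's. The strip is adjustable and its setting is NOT reported: the slot is reached at a travel anywhere from 0.054 to 0.090 m. Find it by feel: press lightly at steps of 3 to 4 mm (the foot enters if within 2 mm).
- pedal: the lever's moving piece: steel arm, at its end a pedal plate 36 x 70 x 6 mm (70 mm along jig y) with an upright fin on it. Origin on the hinge line, in the middle; axes as the jig's when the lever is at 0, turning with the lever.
- fin (a point): centre of the upright black rubber fin in the middle of the pedal plate: 14 mm thick along jig y, 30 mm long along jig x, 30 mm high; jaws closing along jig y can grip it from above. The plate's upper face is 15 mm below this point. The point is 94 mm from the hinge line and 0.35 rad above level as seen from it at lever 0, 0.05 rad at lever 0.30.
- module_centre (a point): centre (half-way up) of the loose grey module, 51 mm wide, 80 mm long along its y axis, 34 mm high, 0.15 to 0.3 kg, standing part way in the chassis slot. It slides on the jig's base, its centre 29 mm above the bench.
- slot_mouth (a point): middle of the mouth of the chassis slot (55 mm wide, 42 mm high, 80 mm deep), 33 mm above the bench; axes as the jig's. The module is home when its outer end is flush with the mouth: its centre is then 40 mm beyond this point along y.
- collar: bystander: brass ring, 26 mm across, 12 mm high, lying on the jig's base beside the carriage; origin at its underside
- weight: bystander: steel cylinder, 28 mm across, 22 mm high, standing on top of the chassis; origin at its underside
Not all that is in view belongs to the job. Leave any red look-alike of the part that bears module_centre alone.

How it is judged:
On the way, in this order (a step that is already met when the one before it is completed fails the run):
1. the module is home and the carriage stays forward, locked by the lever, with the robot off the jig for 2 s (value of joint lever above 0.22 rad and value of joint carriage above 0.045 m and y of module_centre in the frame of slot_mouth between 0.036 and 0.046 m and contact force between each of the arm, the fingers and jig below 0.1 N), for 2 s.
2. the lever is flicked back up (value of joint lever below 0.08 rad), for 0.1 s.
At the end, for the whole second after the job is handed in: the lever is up (below 0.08 rad), the carriage is back within 6 mm of its back stop and at rest, and the module is still level and home, its outer end within 4 mm of flush with the slot's mouth (value of joint lever below 0.08 rad and value of joint carriage below 0.006 m and y of module_centre in the frame of slot_mouth between 0.036 and 0.046 m and angle between module_centre's own z axis and vertical below 0.08 rad and linear speed of pedal below 0.02 m/s); the robot touches nothing.
It fails at once if the lever is forced: its foot bears on the strip with more than 45 N (contact force between pedal and jig above 45 N).
It fails at once if the robot pushes the module by hand (contact force between any of the arm, the fingers and module above 0.5 N).
It fails at once if another thing on the bench is moved by more than 15 mm (distance of any of collar, weight, spare_module, screwdriver, meter, parts_tray, cleaner, mug from where it was at the start of the episode above 0.015 m).
It also fails if it takes over 72 s, if anything falls off the work surface, if the arm or the gripper's body presses on something with over 40 N, if the wrist force passes 120 N, or if a joint passes its speed limit or range.

## Working session

There is one attempt and no reset: what is moved stays moved. The work goes in short steps, Python scripts to look and compute and a shell command to move; the robot and the scene stay as the last step left them, time stands still between calls to the robot, and variables do not carry over. Pictures are saved under pics/ and viewed, and the job is handed in when it is done.

```bash
mkdir -p pics; ls; python3 - <<'E'
from workcell import arm
import cv2
print(arm.state())
for n in("side","top"):
    im=arm.snapshot(n); cv2.imwrite(f"pics/{n}0.png",im[:,:,::-1]); 
    m=arm.camera_model(n); print(n,m)
E
```

```text
pics
{'t': 0.0, 'joint_pos': array([ 1.07739655e+00,  3.51287794e-01,  1.65241708e+00, -7.77382731e-08,
        1.13911155e+00, -8.46120442e-02]), 'joint_velocities': array([ 0.00021022,  0.00014867,  0.0005594 ,  0.00028657,  0.00066229,
       -0.00117076]), 'joint_torque': array([ 2.09204838e-03, -5.06092072e+01, -2.91412121e+01, -1.19702895e-05,
        4.33537964e-03, -1.91249103e-05]), 'tcp_pos': array([0.21845303, 0.50440473, 0.23873285]), 'tcp_rot': array([-0.59087274,  0.5912849 ,  0.38772476, -0.38848563]), 'force': array([ 0.7431965 , -0.08794971,  0.20738186]), 'torque': array([ 0.00066996, -0.01183521, -0.02453383]), 'opening': 0.08551526382404885}
side {'camera_matrix': array([[402.98179727,   0.        , 317.16222633],
       [  0.        , 402.98179727, 206.45876853],
       [  0.        ,   0.        ,   1.        ]]), 'distortion': array([-0.08195011,  0.        ,  0.        ,  0.        ,  0.        ]), 'pose': array([[-0.83253246,  0.29535549, -0.46867349,  0.29525167],
       [-0.55396414, -0.43825969,  0.70785039,  0.59032003],
       [ 0.0036668 ,  0.84893673,  0.52848177,  0.4920012 ],
       [ 0.        ,  0.        ,  0.        ,  1.        ]])}
top {'camera_matrix': array([[461.67919169,   0.        , 323.39655492],
       [  0.        , 461.67919169, 200.97603733],
       [  0.        ,   0.        ,   1.        ]]), 'distortion': array([-0.03995215,  0.        ,  0.        ,  0.        ,  0.        ]), 'pose': array([[-8.95237546e-02,  9.71093670e-01, -2.21274901e-01,
         4.80611170e-01],
       [-9.95984258e-01, -8.74925927e-02,  1.89842925e-02,
         7.64380592e-02],
       [-9.24388458e-04,  2.22085863e-01,  9.75026674e-01,
         8.07306515e-01],
       [ 0.00000000e+00,  0.00000000e+00,  0.00000000e+00,
         1.00000000e+00]])}
```

View pics/side0.png

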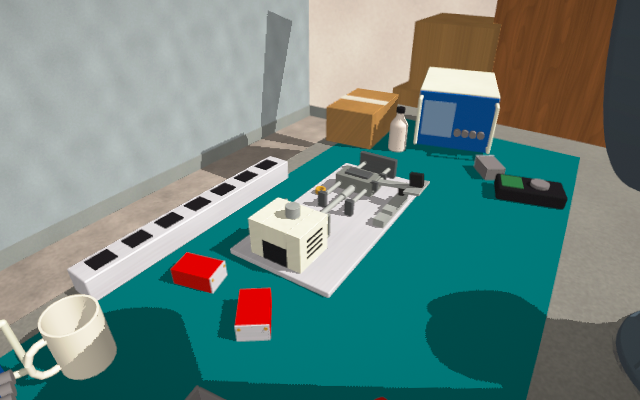

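View pics/top0.png

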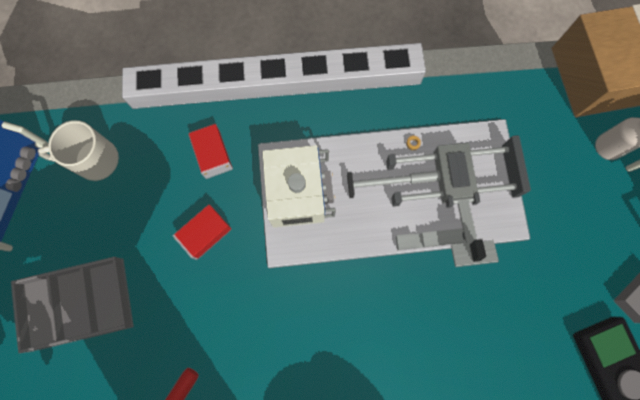

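```bash
python3 - <<'E'
import cv2
im=cv2.imread("pics/top0.png"); c=im[100:280,245:545]; cv2.imwrite("pics/top0c.png",cv2.resize(c,None,fx=2.66,fy=2.66,interpolation=cv2.INTER_CUBIC))
im=cv2.imread("pics/side0.png"); c=im[140:300,225:445]; cv2.imwrite("pics/side0c.png",cv2.resize(c,None,fx=3.6,fy=3.6,interpolation=cv2.INTER_CUBIC))
E
```

```text
(no output)
```

View pics/top0c.png

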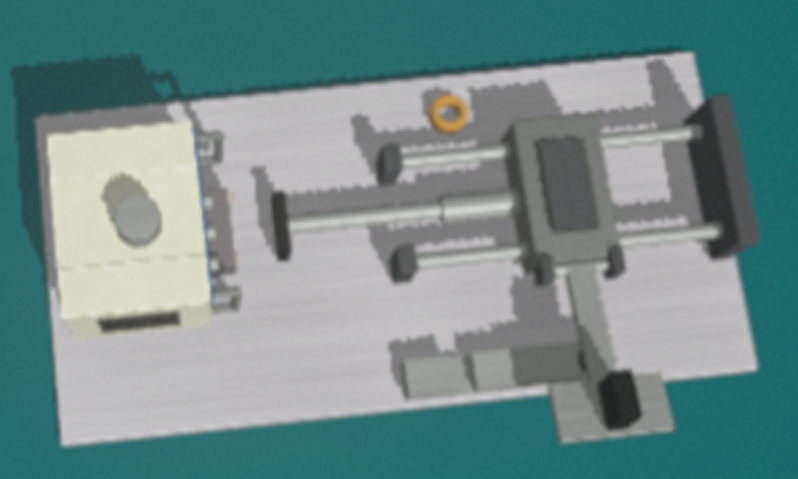

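View pics/side0c.png

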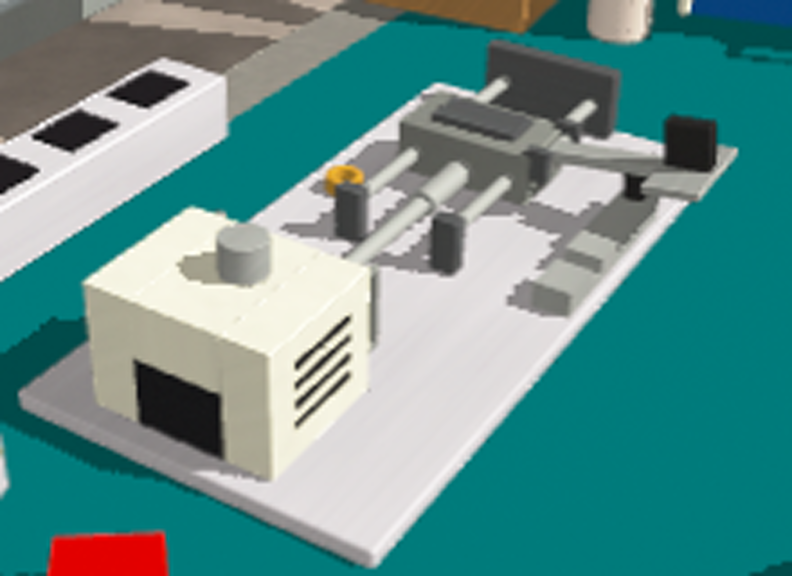

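```bash
cat > h.py <<'E'
import numpy as np, cv2
from workcell import arm
from scipy.optimize import least_squares
def ray(n,px):
    m=arm.camera_model(n); u=cv2.undistortPoints(np.array(px,float).reshape(-1,1,2),m["camera_matrix"],m["distortion"]).reshape(-1,2)
    T=m["pose"]; d=np.c_[u[:,0],-u[:,1],-np.ones(len(u))]@T[:3,:3].T
    return T[:3,3],d
def onz(n,px,z):
    o,d=ray(n,px); return o+d*((z-o[2])/d[:,2])[:,None]
def proj(n,P):
    m=arm.camera_model(n); T=m["pose"]; c=(np.atleast_2d(P)-T[:3,3])@T[:3,:3]; c=c*[1,-1,-1]
    return cv2.projectPoints(c,np.zeros(3),np.zeros(3),m["camera_matrix"],m["distortion"])[0].reshape(-1,2)
# jig pose
J=np.load("jig.npy") if __import__("os").path.exists("jig.npy") else None
def w(p):  # jig -> world
    c,s=np.cos(J[2]),np.sin(J[2]); p=np.atleast_2d(p); return np.c_[J[0]+c*p[:,0]-s*p[:,1],J[1]+s*p[:,0]+c*p[:,1],p[:,2]]
def j(p):
    c,s=np.cos(J[2]),np.sin(J[2]); p=np.atleast_2d(p); x=p[:,0]-J[0];y=p[:,1]-J[1]; return np.c_[c*x+s*y,-s*x+c*y,p[:,2]]
E
python3 - <<'E'
from h import *
import h
k=np.array([[37,118],[692,52],[757,370],[62,446]])/2.66+[245,100]-0.3
P=onz("top",k,.012)
sk=np.array([[24,398],[373,566]])/3.6+[225,140]-.3
S=onz("side",sk,.012)
M=np.array([[.1,.23],[.1,-.23],[-.125,-.23],[-.125,.23]])
A=P[:,:2]; ca,cm=A.mean(0),M.mean(0)
U=(M-cm).T@(A-ca); th=np.arctan2(U[0,1]-U[1,0],U[0,0]+U[1,1])
R=np.array([[np.cos(th),-np.sin(th)],[np.sin(th),np.cos(th)]])
t=ca-R@cm; h.J=np.array([*t,th]); np.save("jig.npy",h.J)
print(h.J); print(P); print(j(P).round(4)); print("side",j(S).round(4))
fin=[-.052-.094*np.cos(.35),0,.05+.094*np.sin(.35)]
print(fin)
# fin y unknown: carriage y; read from top picture
k=np.array([[620,380],[445,355],[470,355],[480,355],[515,350],[582,350],[400,385],[285,225]])/2.66+[245,100]-.3
for q,z in zip(k,[.097,.029,.029,.029,.029,.029,.029,.06]): print(q,z,j(onz("top",[q],z)).round(4))
E
```

```text
[ 0.68199252 -0.06098192  0.01686264]
[[ 0.77753562  0.16891828  0.012     ]
 [ 0.78574753 -0.28817529  0.012     ]
 [ 0.56127157 -0.29142162  0.012     ]
 [ 0.55342248  0.16590785  0.012     ]]
[[ 0.0994  0.2283  0.012 ]
 [ 0.0999 -0.2289  0.012 ]
 [-0.1246 -0.2284  0.012 ]
 [-0.1247  0.229   0.012 ]]
side [[ 0.0914  0.2319  0.012 ]
 [-0.13    0.2371  0.012 ]]
[np.float64(-0.14030103500765362), 0, np.float64(0.08223239390081244)]
[477.78270677 242.55714286] 0.097 [[-0.1295 -0.1071  0.097 ]]
[411.99323308 233.15864662] 0.029 [[-0.0947 -0.0215  0.029 ]]
[421.39172932 233.15864662] 0.029 [[-0.0964 -0.0375  0.029 ]]
[425.15112782 233.15864662] 0.029 [[-0.0971 -0.0439  0.029 ]]
[438.30902256 231.27894737] 0.029 [[-0.0964 -0.0668  0.029 ]]
[463.49699248 231.27894737] 0.029 [[-0.101  -0.1098  0.029 ]]
[395.07593985 244.43684211] 0.029 [[-0.1107  0.0099  0.029 ]]
[351.84285714 184.28646617] 0.06 [[-0.0063  0.073   0.06  ]]
```

```bash
python3 - <<'E'
import cv2
im=cv2.imread("pics/top0.png"); c=im[205:275,385:505]; a=cv2.resize(c,None,fx=6,fy=6,interpolation=cv2.INTER_CUBIC)
cv2.imwrite("pics/topd.png",a)
im=cv2.imread("pics/side0.png"); c=im[165:235,360:440]; cv2.imwrite("pics/sided.png",cv2.resize(c,None,fx=8,fy=8,interpolation=cv2.INTER_CUBIC))
E
```

```text
(no output)
```

View pics/topd.png

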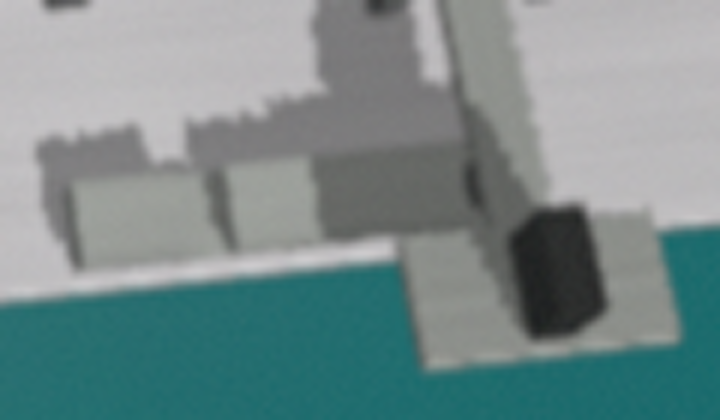

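View pics/sided.png

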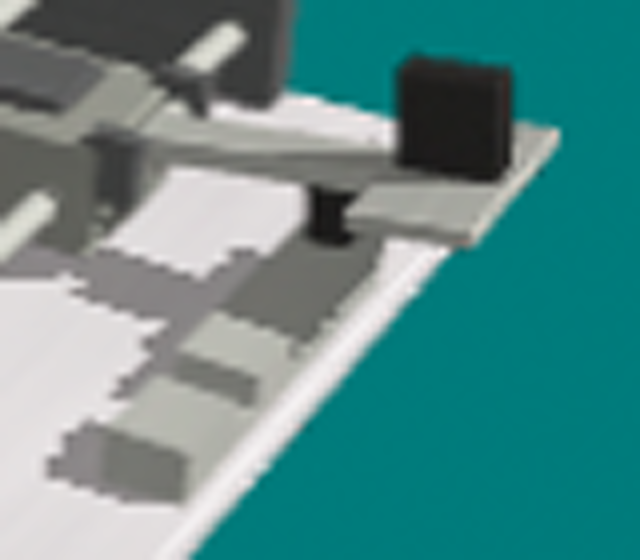

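```bash
python3 - <<'E'
from h import *
f=lambda a:np.array(a,float)/6+[385,205]-.4
g=lambda a:np.array(a,float)/8+[360,165]-.4
print("slot -y wall top", j(onz("top",f([[222,170],[230,208],[238,248]]),.029)).round(4))
print("side wall", j(onz("side",g([[180,350],[257,380],[218,365]]),.029)).round(4))
print("plate",j(onz("top",f([[402,240],[425,370],[680,340],[655,210]]),.067)).round(4))
print("foot side",j(onz("side",g([[310,240],[352,240],[330,240]]),.0295)).round(4))
print("fin top side",j(onz("side",g([[398,62],[512,65],[508,178],[398,160]]),.097)).round(4))
# triangulate fin top corners: top view top-face?
print("fin top", j(onz("top",f([[510,240],[583,205],[605,305],[530,338],[530,232],[545,318]]),.097)).round(4))
print(proj("top",w([[-.14,-.107,.097]])),proj("side",w([[-.14,-.107,.097]])))
E
```

```text
slot -y wall top [[-0.0961 -0.0379  0.029 ]
 [-0.1071 -0.0385  0.029 ]
 [-0.1186 -0.039   0.029 ]]
side wall [[-0.0977 -0.0393  0.029 ]
 [-0.1214 -0.0368  0.029 ]
 [-0.1095 -0.038   0.029 ]]
plate [[-0.1252 -0.0746  0.067 ]
 [-0.1603 -0.075   0.067 ]
 [-0.1599 -0.1447  0.067 ]
 [-0.1246 -0.1445  0.067 ]]
foot side [[-0.1043 -0.1132  0.0295]
 [-0.1144 -0.1198  0.0295]
 [-0.1091 -0.1163  0.0295]]
fin top side [[-0.1262 -0.1033  0.097 ]
 [-0.1529 -0.1189  0.097 ]
 [-0.174  -0.0577  0.097 ]
 [-0.1468 -0.0511  0.097 ]]
fin top [[-0.1312 -0.0938  0.097 ]
 [-0.1243 -0.1144  0.097 ]
 [-0.1505 -0.1154  0.097 ]
 [-0.1567 -0.0946  0.097 ]
 [-0.1298 -0.0994  0.097 ]
 [-0.1521 -0.0993  0.097 ]]
[[478.90239185 249.27386199]] [[415.98805931 173.30791546]]
```

```bash
cat >> h.py <<'E'
from scipy.spatial.transform import Rotation as Ro
def tool():
    s=arm.state(); q=s["tcp_rot"]; return s,Ro.from_quat(np.r_[q[1:],q[0]])
def goto(pj,flip=1):  # jig target; desired tool x=flip*jig y, tool y = down
    s,R=tool(); c,sn=np.cos(J[2]),np.sin(J[2])
    x=flip*np.array([-sn,c,0]); y=np.array([0,0,-1.]); D=Ro.from_matrix(np.c_[x,y,np.cross(x,y)])
    print("jigpos",j(s["tcp_pos"]).round(4),"F jig",j(s["force"]+np.r_[J[:2],0]).round(2),"open",round(s["opening"],4),"t",round(s["t"],2))
    print("rotvec norm",((R.inv()*D).as_rotvec()/np.pi).round(4),"shift m tool",(R.inv().apply(w(pj)[0]-s["tcp_pos"])).round(4), "norm in final axes",(D.inv().apply(w(pj)[0]-s["tcp_pos"])/.12).round(3))
    return R,D
E
python3 - <<'E'
from h import *
for f in(1,-1):
    R,D=goto([-.14,-.1097,.16],f)
print(R.as_matrix().round(3)); print(arm.state()["joint_pos"])
E
```

```text
jigpos [[-0.4539  0.5731  0.2388]] F jig [[-0.89 -0.35  0.13]] open 0.0856 t 0.1
rotvec norm [-1.000e-04 -1.355e-01 -3.000e-04] shift m tool [-0.4922  0.0793 -0.5679] norm in final axes [-5.69   0.657 -2.616]
jigpos [[-0.4539  0.5731  0.2388]] F jig [[-0.89 -0.35  0.13]] open 0.0856 t 0.1
rotvec norm [ 4.000e-04  8.645e-01 -1.000e-04] shift m tool [-0.4922  0.0793 -0.5679] norm in final axes [5.69  0.657 2.616]
[[ 0.398 -0.    -0.918]
 [ 0.918 -0.001  0.398]
 [-0.001 -1.     0.   ]]
[ 1.07736096e+00  3.51151651e-01  1.65238191e+00  8.37621787e-06
  1.13907932e+00 -8.46156805e-02]
```

```bash
python3 -m inch '[[0,0,0,0,-0.0452,0,1],[0,0,0,0,-0.0452,0,1],[0,0,0,0,-0.0451,0,1],[-0.33,0,-0.15,0,0,0,1],[-0.33,0,-0.15,0,0,0,1],[-0.33,0,-0.15,0,0,0,1],[-0.33,0,-0.15,0,0,0,1],[-0.33,0,-0.15,0,0,0,1],[-0.33,0,-0.15,0,0,0,1],[-0.33,0,-0.15,0,0,0,1],[-0.33,0,-0.15,0,0,0,1],[-0.33,0,-0.15,0,0,0,1],[-0.33,0,-0.15,0,0,0,1],[-0.33,0,-0.15,0,0,0,1],[-0.33,0,-0.15,0,0,0,1],[-0.33,0,-0.15,0,0,0,1],[-0.33,0,-0.15,0,0,0,1],[-0.33,0,-0.15,0,0,0,1],[-0.33,0,-0.15,0,0,0,1]]' 20; python3 - <<'E'
from h import *
goto([-.14,-.1097,.16])
E
```

```text
t: 2.0
tcp_pos: [0.5176, -0.1258, 0.2391]
tcp_rot: [0.496, -0.496, -0.504, 0.504]
force: [0.8, -0.1, 0.5]
opening: 0.0856
jigpos [[-0.1655 -0.062   0.2391]] F jig [[ 0.75 -0.15  0.48]] open 0.0856 t 2.0
rotvec norm [-0.0001 -0.0001  0.0001] shift m tool [-0.0477  0.079  -0.0255] norm in final axes [-0.397  0.659 -0.212]
```

```bash
python3 -m inch '[[-0.2,0.2,-0.1,0,0,0,1],[-0.2,0.25,-0.11,0,0,0,1],[0,0.25,0,0,0,0,1],[0,0.2,0,0,0,0,1],[0,0,0,0,0,0,1],[0,0,0,0,0,0,1]]'; python3 - <<'E'
from h import *
goto([-.14,-.1097,.083])
for n in("top","side"): cv2.imwrite(f"pics/{n}1.png",arm.snapshot(n)[:,:,::-1])
a=cv2.imread("pics/top1.png")[130:300,250:550];b=cv2.imread("pics/side1.png")[100:270,220:520]
cv2.imwrite("pics/c1.png",cv2.resize(np.vstack([a,b]),None,fx=1.76,fy=1.76,interpolation=cv2.INTER_CUBIC))
E
```

```text
t: 2.6
tcp_pos: [0.5434, -0.1715, 0.1317]
tcp_rot: [0.496, -0.496, -0.504, 0.504]
force: [0.0, 0.0, -0.1]
opening: 0.0852
jigpos [[-0.1405 -0.1082  0.1317]] F jig [[ 0.02  0.05 -0.1 ]] open 0.0852 t 2.6
rotvec norm [-0.0001  0.      0.    ] shift m tool [-0.0015  0.0487 -0.0005] norm in final axes [-0.013  0.406 -0.004]
```

View pics/c1.png

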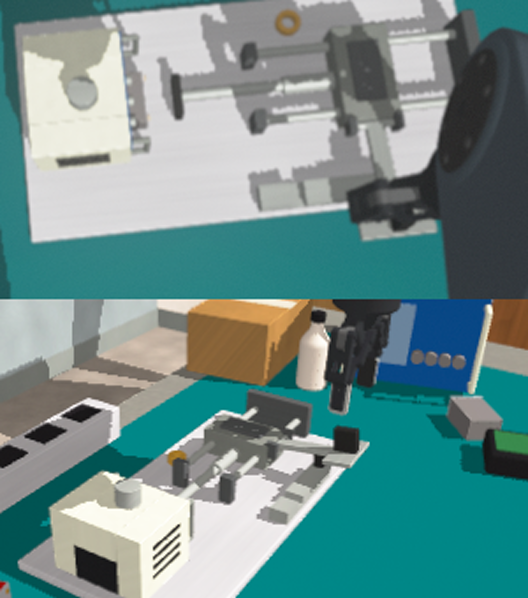

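The open fingers straddle the fin (side crop ≈(345,440)), clear above it. I'll go down and grip.

```bash
python3 -m inch '[[-0.013,0.12,0,0,0,0,1],[0,0.12,0,0,0,0,1],[0,0.1,0,0,0,0,1],[0,0.066,0,0,0,0,1],[0,0,0,0,0,0,1]]' 20; python3 - <<'E'
from h import *
goto([-.14,-.1097,.083])
E
```

```text
t: 3.2
tcp_pos: [0.5426, -0.1728, 0.081]
tcp_rot: [0.497, -0.495, -0.504, 0.505]
force: [-0.1, 0.3, 0.7]
opening: 0.0853
jigpos [[-0.1413 -0.1095  0.081 ]] F jig [[-0.05  0.26  0.67]] open 0.0853 t 3.2
rotvec norm [-0.0007  0.      0.0003] shift m tool [-0.0002 -0.002  -0.0013] norm in final axes [-0.002 -0.016 -0.01 ]
```

```bash
python3 -m inch '[[0,0,0,0,0,0,-1],[0,0,0,0,0,0,-1],[0,0,0,0,0,0,-1],[0,0,0,0,0,0,-1],[0,0,0,0,0,0,-1],[0,0,0,0,0,0,-1],[0,0,0,0,0,0,-1],[0,0,0,0,0,0,-1]]' 20; python3 - <<'E'
from h import *
goto([-.14,-.1097,.083])
E
```

```text
t: 4.0
tcp_pos: [0.5433, -0.1734, 0.0828]
tcp_rot: [0.496, -0.496, -0.504, 0.504]
force: [-1.6, -2.9, 3.2]
opening: 0.0134
jigpos [[-0.1405 -0.11    0.0828]] F jig [[-1.61 -2.89  3.19]] open 0.0134 t 4.0
rotvec norm [ 0.0001 -0.     -0.0001] shift m tool [ 0.0003 -0.0002 -0.0005] norm in final axes [ 0.003 -0.002 -0.004]
```

```bash
python3 -m inch '[[0.05,0,0,0,0,0,-1],[0.05,0,0,0,0,0,-1],[0.05,0,0,0,0,0,-1],[0.05,0,0,0,0,0,-1],[0.05,0,0,0,0,0,-1],[0.05,0,0,0,0,0,-1],[0.05,0,0,0,0,0,-1],[0.05,0,0,0,0,0,-1],[0.05,0,0,0,0,0,-1],[0.05,0,0,0,0,0,-1],[0.05,0,0,0,0,0,-1],[0.05,0,0,0,0,0,-1],[0.05,0,0,0,0,0,-1],[0,0,0,0,0,0,-1],[0,0,0,0,0,0,-1],[0,0,0,0,0,0,-1]]'; python3 - <<'E'
from h import *
goto([-.143,-.032,.074])
for n in("top","side"): cv2.imwrite(f"pics/{n}2.png",arm.snapshot(n)[:,:,::-1])
a=cv2.imread("pics/top2.png")[130:300,250:550];b=cv2.imread("pics/side2.png")[100:270,220:520]
cv2.imwrite("pics/c2.png",cv2.resize(np.vstack([a,b]),None,fx=1.76,fy=1.76,interpolation=cv2.INTER_CUBIC))
E
```

```text
t: 5.6
tcp_pos: [0.5421, -0.096, 0.0827]
tcp_rot: [0.495, -0.496, -0.504, 0.505]
force: [-2.0, -10.3, 1.5]
opening: 0.0137
jigpos [[-0.1405 -0.0327  0.0827]] F jig [[ -2.18 -10.24   1.45]] open 0.0137 t 5.6
rotvec norm [ 0.0001  0.     -0.0005] shift m tool [0.0007 0.0087 0.0025] norm in final axes [0.006 0.073 0.021]
```

View pics/c2.png

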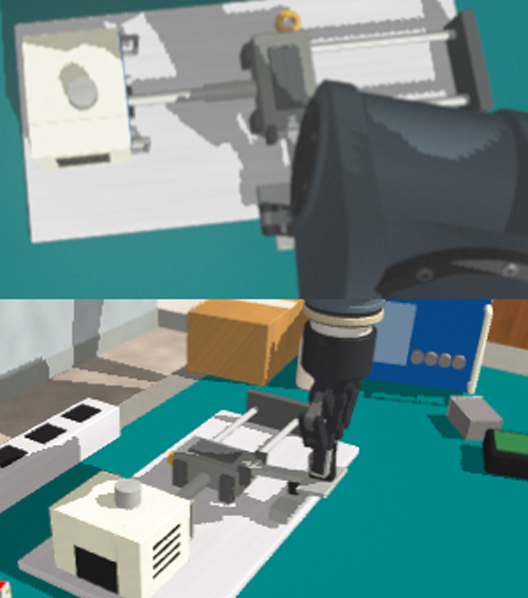

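```bash
python3 -m inch '[[0.003,0.025,0.007,0,0,0,-1],[0.003,0.025,0.007,0,0,0,-1],[0,0.025,0.007,0,0,0,-1],[0,0,0,0,0,0,-1]]'; python3 -m inch '[[0,0.01,0.001,0,0,0,-1],[0,0.01,0.001,0,0,0,-1],[0,0,0,0,0,0,-1]]';  python3 - <<'E'
from h import *
goto([-.143,-.032,.06])
E
```

```text
t: 6.1
tcp_pos: [0.5391, -0.0953, 0.0735]
tcp_rot: [0.496, -0.496, -0.504, 0.505]
force: [-4.2, -9.8, 1.9]
opening: 0.0132
t: 6.4
tcp_pos: [0.5386, -0.0953, 0.0712]
tcp_rot: [0.496, -0.496, -0.504, 0.505]
force: [-5.3, -10.1, 3.7]
opening: 0.0135
jigpos [[-0.144  -0.0319  0.0712]] F jig [[ -5.5  -10.03   3.71]] open 0.0135 t 6.4
rotvec norm [-0.0004  0.     -0.0004] shift m tool [-0.0001  0.0112 -0.001 ] norm in final axes [-0.001  0.093 -0.008]
```

```bash
python3 -m inch '[[0,0.01,0.006,0,0,0,-1],[0,0.01,0.004,0,0,0,-1],[0,0,0,0,0,0,-1]]';  python3 -m inch '[[0,0.01,0.001,0,0,0,-1],[0,0.01,0.001,0,0,0,-1],[0,0,0,0,0,0,-1]]'
```

```text
t: 6.7
tcp_pos: [0.538, -0.0954, 0.069]
tcp_rot: [0.495, -0.496, -0.504, 0.504]
force: [-3.8, -9.8, 3.1]
opening: 0.0132
t: 7.0
tcp_pos: [0.5375, -0.0954, 0.0664]
tcp_rot: [0.496, -0.496, -0.504, 0.505]
force: [-4.1, -9.9, 3.0]
opening: 0.0136
```

```bash
python3 -m inch '[[0,0.015,0.003,0,0,0,-1],[0,0.015,0.003,0,0,0,-1],[0,0.015,0.003,0,0,0,-1],[0,0,0,0,0,0,-1]]';  python3 -m inch '[[0,0.015,0.003,0,0,0,-1],[0,0.015,0.003,0,0,0,-1],[0,0,0,0,0,0,-1]]'
```

```text
t: 7.4
tcp_pos: [0.5365, -0.0954, 0.061]
tcp_rot: [0.496, -0.496, -0.504, 0.505]
force: [-3.3, -10.7, 0.6]
opening: 0.0136
t: 7.7
tcp_pos: [0.536, -0.0954, 0.0574]
tcp_rot: [0.495, -0.496, -0.504, 0.504]
force: [-1.4, -9.6, 1.6]
opening: 0.0134
```

```bash
python3 -m inch '[[0,0.015,0,0,0,0,-1],[0,0,0,0,0,0,-1]]';  python3 -m inch '[[0,0.01,0,0,0,0,-1],[0,0,0,0,0,0,-1]]'; python3 -m inch '[[0,0.008,0,0,0,0,-1],[0,0,0,0,0,0,-1]]'
```

```text
t: 7.9
tcp_pos: [0.5359, -0.0955, 0.0562]
tcp_rot: [0.495, -0.496, -0.504, 0.504]
force: [-5.9, -10.6, 9.3]
opening: 0.0134
t: 8.1
tcp_pos: [0.5359, -0.0955, 0.0557]
tcp_rot: [0.495, -0.496, -0.504, 0.505]
force: [-9.9, -8.7, 21.0]
opening: 0.0139
t: 8.3
tcp_pos: [0.5359, -0.0955, 0.0553]
tcp_rot: [0.495, -0.496, -0.504, 0.505]
force: [-13.6, -9.6, 27.8]
opening: 0.0135
```

```bash
python3 -m inch '[[0,-0.014,0,0,0,0,-1],[0,0,0,0,0,0,-1]]';  python3 -m inch '[[0,-0.004,0,0,0,0,-1],[0,0,0,0,0,0,-1]]'
```

```text
t: 8.5
tcp_pos: [0.536, -0.0955, 0.0559]
tcp_rot: [0.495, -0.496, -0.504, 0.504]
force: [-5.5, -10.6, 11.3]
opening: 0.0136
t: 8.7
tcp_pos: [0.536, -0.0955, 0.0561]
tcp_rot: [0.495, -0.496, -0.504, 0.504]
force: [-3.2, -10.0, 6.8]
opening: 0.0137
```

```bash
python3 -m inch '[[-0.008,-0.003,0,0,0,0,-1],[-0.008,0,0,0,0,0,-1],[0,0,0,0,0,0,-1]]';  python3 -m inch '[[-0.008,0,0,0,0,0,-1],[0,0,0,0,0,0,-1]]'
```

```text
t: 9.0
tcp_pos: [0.536, -0.0969, 0.0561]
tcp_rot: [0.496, -0.496, -0.504, 0.504]
force: [-1.1, -7.2, 4.1]
opening: 0.0131
t: 9.2
tcp_pos: [0.5361, -0.0977, 0.0561]
tcp_rot: [0.496, -0.496, -0.504, 0.504]
force: [-2.1, -6.5, 4.6]
opening: 0.0135
```

```bash
python3 -m inch '[[-0.006,0,0,0,0,0,-1],[0,0,0,0,0,0,-1]]';  python3 -m inch '[[-0.006,0,0,0,0,0,-1],[0,0,0,0,0,0,-1]]';python3 -m inch '[[-0.006,0,0,0,0,0,-1],[0,0,0,0,0,0,-1]]'
```

```text
t: 9.4
tcp_pos: [0.5361, -0.0979, 0.0561]
tcp_rot: [-0.496, 0.496, 0.504, -0.504]
force: [-1.5, -1.4, 6.1]
opening: 0.0133
t: 9.6
tcp_pos: [0.536, -0.098, 0.0561]
tcp_rot: [-0.496, 0.495, 0.504, -0.504]
force: [-1.0, 4.3, 6.0]
opening: 0.0133
t: 9.8
tcp_pos: [0.536, -0.0981, 0.0561]
tcp_rot: [-0.496, 0.495, 0.505, -0.504]
force: [-0.9, 9.4, 7.6]
opening: 0.0135
```

```bash
python3 -m inch '[[0.009,0,0,0,0,0,-1],[0,0,0,0,0,0,-1],[0,-0.006,0,0,0,0,1],[0,0,0,0,0,0,1],[0,0,0,0,0,0,1],[0,0,0,0,0,0,1],[0,0,0,0,0,0,1],[0,0,0,0,0,0,1]]';  python3 -m inch '[[0,-0.15,0,0,0,0,1],[0,-0.2,0,0,0,0,1],[0,-0.2,0,0,0,0,1],[0,-0.15,0,0,0,0,1],[0,0,0,0,0,0,1]]'; python3 - <<'E'
from h import *
goto([-.143,-.032,.06])
for n in("top","side"): cv2.imwrite(f"pics/{n}3.png",arm.snapshot(n)[:,:,::-1])
a=cv2.imread("pics/top3.png")[130:300,250:550];b=cv2.imread("pics/side3.png")[100:270,220:520]
cv2.imwrite("pics/c3.png",cv2.resize(np.vstack([a,b]),None,fx=1.76,fy=1.76,interpolation=cv2.INTER_CUBIC))
E
```

```text
t: 10.6
tcp_pos: [0.536, -0.0985, 0.0566]
tcp_rot: [0.496, -0.496, -0.504, 0.504]
force: [0.4, -0.1, -0.1]
opening: 0.0853
t: 11.1
tcp_pos: [0.5372, -0.0987, 0.1429]
tcp_rot: [-0.495, 0.497, 0.505, -0.504]
force: [0.7, -0.1, -1.0]
opening: 0.0856
jigpos [[-0.1454 -0.0353  0.1429]] F jig [[ 0.67 -0.11 -0.95]] open 0.0856 t 11.1
rotvec norm [ 0.0012  0.     -0.0004] shift m tool [ 0.0034  0.0829 -0.0021] norm in final axes [ 0.028  0.69  -0.02 ]
```

View pics/c3.png

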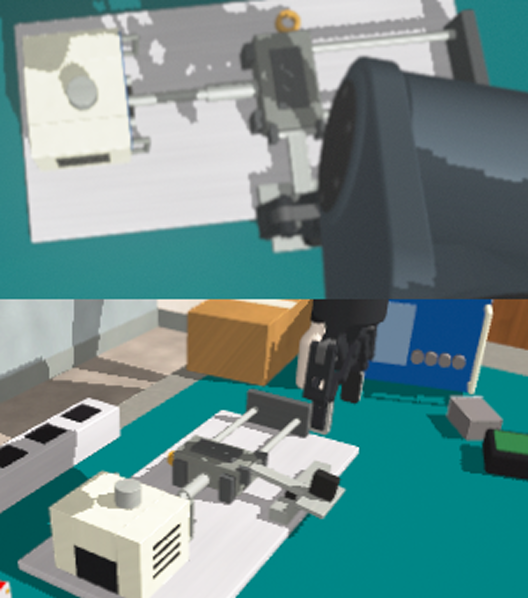

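```bash
python3 -m inch '[[0,0,0,0,0,0,1],[0,0,0,0,0,0,1],[0,0,0,0,0,0,1],[0,0,0,0,0,0,1],[0,0,0,0,0,0,1],[0,0,0,0,0,0,1],[0,0,0,0,0,0,1],[0,0,0,0,0,0,1],[0,0,0,0,0,0,1],[0,0,0,0,0,0,1],[0,0,0,0,0,0,1],[0,0,0,0,0,0,1],[0,0,0,0,0,0,1],[0,0,0,0,0,0,1],[0,0,0,0,0,0,1],[0,0,0,0,0,0,1],[0,0,0,0,0,0,1],[0,0,0,0,0,0,1],[0,0,0,0,0,0,1],[0,0,0,0,0,0,1]]'; python3 - <<'E'
from h import *
for n in("top","side"): cv2.imwrite(f"pics/{n}4.png",arm.snapshot(n)[:,:,::-1])
a=cv2.imread("pics/top0.png")[130:240,255:365];b=cv2.imread("pics/top4.png")[130:240,255:365]
cv2.imwrite("pics/c4.png",cv2.resize(np.hstack([a,b]),None,fx=3.6,fy=3.6,interpolation=cv2.INTER_CUBIC))
# expected mouth y candidates: chassis front edge
for q in ([[318,148]],[[324,222]]):
  for z in(.09,.102): print(j(onz("top",q,z)).round(4))
E
```

```text
t: 13.2
tcp_pos: [0.536, -0.0984, 0.1407]
tcp_rot: [0.496, -0.496, -0.504, 0.504]
force: [-0.1, -0.6, 0.1]
opening: 0.0851
[[0.0529 0.1234 0.09  ]]
[[0.0487 0.1237 0.102 ]]
[[-0.0704  0.1268  0.09  ]]
[[-0.0726  0.127   0.102 ]]
```

View pics/c4.png

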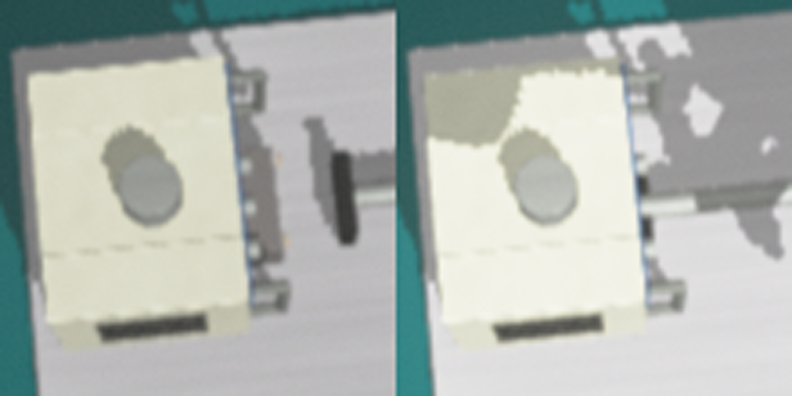

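The lever is down and the carriage is locked with the hand off. The nose and module have gone into the mouth (at about (640,205) in the right crop). I'll regrip and lift.

```bash
python3 -m inch '[[0,0.15,0,0,0,0,1],[0,0.2,0,0,0,0,1],[0,0.2,0,0,0,0,1],[0,0.144,0,0,0,0,1],[0,0,0,0,0,0,1],[0,0,0,0,0,0,1],[0,0,0,0,0,0,-1],[0,0,0,0,0,0,-1],[0,0,0,0,0,0,-1],[0,0,0,0,0,0,-1],[0,0,0,0,0,0,-1],[0,0,0,0,0,0,-1],[0,0,0,0,0,0,-1],[0,0,0,0,0,0,-1]]' 25; python3 - <<'E'
from h import *
goto([-.1405,-.0327,.0828])
E
```

```text
t: 14.7
tcp_pos: [0.5361, -0.0981, 0.0576]
tcp_rot: [-0.496, 0.496, 0.504, -0.504]
force: [-0.6, 5.3, 6.0]
opening: 0.0135
jigpos [[-0.1465 -0.0346  0.0576]] F jig [[-0.47  5.32  5.98]] open 0.0135 t 14.7
rotvec norm [ 0.     -0.      0.0001] shift m tool [ 0.0019 -0.0252 -0.006 ] norm in final axes [ 0.016 -0.21  -0.05 ]
```

```bash
python3 -m inch '[[0.014,-0.01,0,0,0,0,-1],[0,-0.04,-0.005,0,0,0,-1],[0,-0.04,-0.01,0,0,0,-1],[0,-0.04,-0.01,0,0,0,-1],[0,-0.04,-0.012,0,0,0,-1],[0,-0.04,-0.012,0,0,0,-1],[0,0,0,0,0,0,-1],[0,0,0,0,0,0,-1]]'; python3 - <<'E'
from h import *
goto([-.1405,-.11,.0838])
E
```

```text
t: 15.5
tcp_pos: [0.5426, -0.0982, 0.0828]
tcp_rot: [0.495, -0.497, -0.504, 0.504]
force: [1.6, -10.2, -1.8]
opening: 0.0132
jigpos [[-0.14   -0.0348  0.0828]] F jig [[  1.43 -10.18  -1.78]] open 0.0132 t 15.5
rotvec norm [ 0.0006  0.     -0.0008] shift m tool [-0.0752 -0.0009  0.0005] norm in final axes [-0.626 -0.009  0.004]
```

```bash
python3 -m inch '[[-0.05,0,0,0,0,0,-1],[-0.05,-0.006,0,0,0,0,-1],[-0.05,0,0,0,0,0,-1],[-0.05,0,0,0,0,0,-1],[-0.05,0,0,0,0,0,-1],[-0.05,0,0,0,0,0,-1],[-0.05,0,0,0,0,0,-1],[-0.05,0,0,0,0,0,-1],[-0.05,0,0,0,0,0,-1],[-0.05,0,0,0,0,0,-1],[-0.05,0,0,0,0,0,-1],[-0.05,0,0,0,0,0,-1],[-0.02,0,0,0,0,0,-1],[0,0,0,0,0,0,-1],[0,0,0,0,0,0,-1]]'; python3 - <<'E'
from h import *
goto([-.1405,-.11,.0838])
E
```

```text
t: 17.0
tcp_pos: [0.5439, -0.1718, 0.0832]
tcp_rot: [-0.495, 0.497, 0.504, -0.504]
force: [6.8, -3.6, -4.4]
opening: 0.0136
jigpos [[-0.1399 -0.1085  0.0832]] F jig [[ 6.74 -3.7  -4.41]] open 0.0136 t 17.0
rotvec norm [ 0.0006 -0.0001 -0.0004] shift m tool [-0.0015 -0.0006  0.0006] norm in final axes [-0.013 -0.005  0.005]
```

```bash
python3 -m inch '[[-0.008,0,-0.004,0,0,0,-1],[0,0,0,0,0,0,-1],[0,0,0,0,0,0,1],[0,0,0,0,0,0,1],[0,0,0,0,0,0,1],[0,0,0,0,0,0,1],[0,0,0,0,0,0,1],[0,0,0,0,0,0,1],[0,-0.15,0,0,0,0,1],[0,-0.3,0,0,0,0,1],[0,-0.3,0,0,0,0,1],[0,-0.3,0,0,0,0,1],[0,0,0.3,0,0,0,1],[0,0,0.3,0,0,0,1],[0,0,0.3,0,0,0,1],[0,0,0,0,0,0,1],[0,0,0,0,0,0,1]]'; python3 - <<'E'
from h import *
goto([-.1405,-.11,.0838])
for n in("top","side"): cv2.imwrite(f"pics/{n}5.png",arm.snapshot(n)[:,:,::-1])
a=cv2.imread("pics/top5.png")[100:270,250:550];b=cv2.imread("pics/side5.png")[130:300,220:520]
cv2.imwrite("pics/c5.png",cv2.resize(np.vstack([a,b]),None,fx=1.76,fy=1.76,interpolation=cv2.INTER_CUBIC))
a=cv2.imread("pics/side0.png")[165:235,360:440];b=cv2.imread("pics/side5.png")[165:235,360:440]
cv2.imwrite("pics/c6.png",cv2.resize(np.hstack([a,b]),None,fx=5,fy=5,interpolation=cv2.INTER_CUBIC))
E
```

```text
t: 18.7
tcp_pos: [0.4357, -0.1741, 0.2098]
tcp_rot: [-0.496, 0.496, 0.504, -0.504]
force: [1.0, 0.0, -0.4]
opening: 0.0855
jigpos [[-0.2481 -0.1089  0.2098]] F jig [[ 1.01  0.02 -0.44]] open 0.0855 t 18.7
rotvec norm [ 0.0003 -0.0002 -0.0001] shift m tool [-0.001   0.1261 -0.1075] norm in final axes [-0.009  1.05  -0.897]
```

View pics/c5.png

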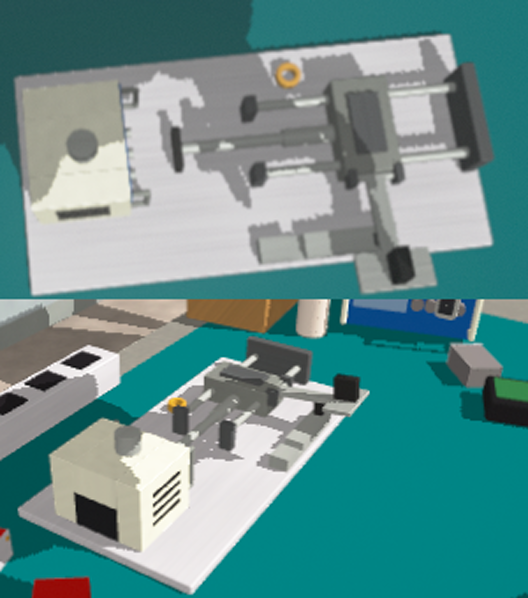

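View pics/c6.png

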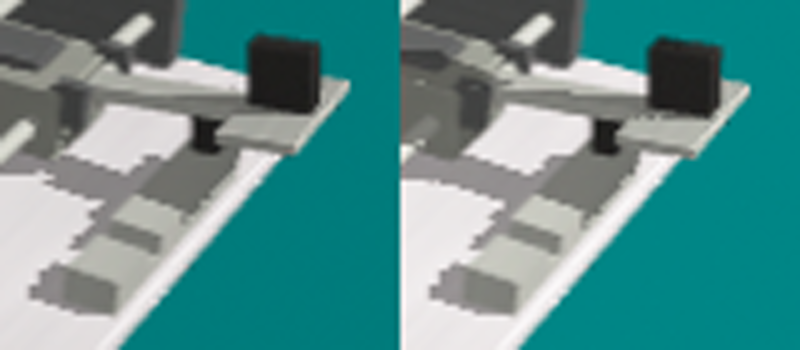

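```bash
python3 - <<'E'
from h import *
for n,(r0,r1,c0,c1) in {"side":(165,195,405,428),"top":(230,265,460,490)}.items():
  for k in(0,5):
    g=cv2.imread(f"pics/{n}{k}.png")[r0:r1,c0:c1].max(2)<50
    y,x=np.nonzero(g); print(n,k,len(x),x.mean()+c0,y.mean()+r0)
def fin(a,dy): return w([[-.052-.094*np.cos(.35-a),-.1097+dy,.05+.094*np.sin(.35-a)]])
for a,dy in((0,0),(.05,0),(0,.005)): print(a,dy,proj("side",fin(a,dy)),proj("top",fin(a,dy)))
a=cv2.imread("pics/top0.png")[140:230,305:345];b=cv2.imread("pics/top5.png")[140:230,305:345]
cv2.imwrite("pics/c7.png",cv2.resize(np.hstack([a,b]),None,fx=6,fy=6,interpolation=cv2.INTER_CUBIC))
E
```

```text
side 0 185 416.41621621621624 179.75135135135136
side 5 177 416.40112994350284 180.19774011299435
top 0 214 477.1542056074766 250.0373831775701
top 5 148 476.1621621621622 249.53378378378378
0 0 [[415.68252601 178.91043118]] [[477.55532174 250.4021843 ]]
0.05 0 [[416.06736295 180.89255353]] [[476.8139368  251.67014937]]
0 0.005 [[414.85453942 179.81544234]] [[474.4578957  250.74742786]]
```

View pics/c7.png

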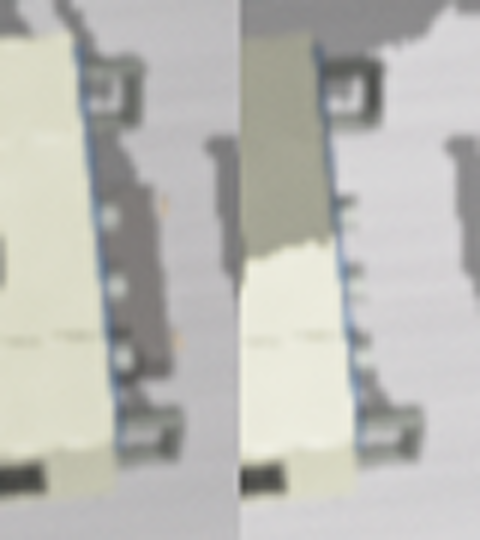

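```bash
python3 -m inch '[[0,0,0,0,0,0,1],[0,0,0,0,0,0,1],[0,0,0,0,0,0,1]]'; python3 - <<'E'
from workcell import arm
print(arm.close_job())
E
```

```text
t: 19.1
tcp_pos: [0.4359, -0.1738, 0.2091]
tcp_rot: [0.496, -0.496, -0.504, 0.504]
force: [0.6, 0.4, 1.1]
opening: 0.0857
the job is handed in; nothing more can be done
None
```

The module is seated and the carriage is back at its stop with the lever up. I handed the job in at 19.1 s of the 72 s allowed; it gave no verdict.

**What I did:** I gripped the fin and pushed the carriage about 78 mm forward. I could see the slot in the pictures, so I went straight there, and the foot dropped in on the first light press. The slot wall took the spring load, so I let go and kept off for about 3 s. Then I regripped, lifted the lever, guided the carriage back, released and withdrew.

**Last checks, from the pictures:**
- **Lever:** about 0.01 rad (limit 0.08).
- **Carriage:** within about 2 mm of its back stop (limit 6 mm).
- **Module:** it no longer sticks out of the mouth. I could not measure how flush it is, because the chassis hides its outer end from both cameras. That it is home rests on the nose having reached the mouth with the ram well compressed.
- **Bystanders:** the collar and weight look unmoved by eye. I did not measure them or check the other things on the bench.

**One weak point:** I overpressed at the bottom of the slot. The wrist read 27.8 N down at the pedal, about 43 to 44 N at the foot, just under the 45 N limit. The readings were only at the end of each move, so a brief peak above that cannot be ruled out. I backed off straight away.

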